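# Set the watch-case holder open on its catch

### The arm

A 6-joint arm with a two-finger parallel gripper is mounted at the origin on the work surface. World frame = base frame: x ahead of the robot, y to its left, z up, the work surface at z = 0. Lengths are in m, angles in rad, forces in N, time in s.
With the tool pointing down it reaches from about 0.35 to 0.925 m from the base axis. Payload 6.4 kg.
Tool frame: the origin (TCP) lies on the centre line of the jaws, within the pads' length; the fingertips stand 17 mm ahead of it and the grasp point (between the pads) lies 2 mm behind it (manip.tcp_to_tips is the distance from the TCP to the fingertips, in m); z points along the fingers, y is the line along which they close (so a half turn about z gives the same grasp; the last joint's range is limited). The gripper opens to 94 mm and grips with 3 to 60 N. Pads are 16 mm wide; open, the fingers measure 119 mm over their backs; the gripper's body (75 mm by 177 mm) begins 78 mm behind the grasp point.
Start: joints at [1.129, 0.245, 1.558, -0, 1.339, -0.174], TCP at [0.172, 0.627, 0.222] pointing down, gripper open.
Joint ranges: [-3.13, 3.13], [-1.02, 2.26], [0.13, 2.54], [-0.95, 4.09], [0.21, 2.88], [-2.74, 2.74]. Speed limits (rad/s): [2.57, 2.57, 3.14, 3.14, 3.14, 3.14].

### API

Orientations are given as [roll, pitch, yaw] about the fixed x, y, z axes, in that order (R = Rz(yaw) Ry(pitch) Rx(roll)).
In Python, from bench import manip gives the robot as it stands.
- The arm moves only by the tool move_arm, never from a script. Its argument "commands" is one flat list of numbers, 7 for each row, row after row: the shift along the tool's x, y, z in mm, then the turn, a rotation vector about the tool's x, y, z in rad, then the closure, from -1 (fully open) to 1 (shut). In form: [x, y, z, ax, ay, az, claw, x, y, z, ax, ay, az, claw, ...]. A call has 1 to 10 rows; each row shifts and turns the commanded pose from where the row before left it, along the tool's axes as they then stand; what a row does not reach is not made up. A row lasts 1/8 s, in which the tool goes at most 62.5 mm and 10.7 degrees, less where a joint would pass 70% of its speed; a pose out of reach is approached as far as the arm can. A call with a gripper value outside its range is refused whole. The fingers move at their own pace and stop on an object; "squeeze" is the grip in N (left out, the last holds). Time passes only in rows, so rows that do not move let the fingers close. It gives the time, the measured TCP pose, the force, the opening and the grip force at its end, in the units of the state.
- manip.state(): the state, without advancing time (a new reading comes with each control period).
- manip.get_image(name): name is "scene" or "side" or "wrist"; returns a dict with "image" (480x640x3 uint8, red, green, blue), "fx", "fy", "cx", "cy" (pixels), "rvec" (rotation vector, rad) and "tvec" (3), from world to camera coordinates, as OpenCV has them. Camera axes: x right, y down, z forward; pixel columns grow to the right and rows downward; lengths in m; the calibration is good to about 2 mm. A picture is of the moment at which its call begins. There is no depth.
- manip.job_done(): hands the job in; it is judged then, once.
Trained networks look in a picture, given as the dict that the camera call returned (one of the last four; its "shot" number tells which), for a name from the list of things; names that differ only in an ending like _2 or _b are one class to them, and where a whole thing is asked for, a point or a joint stands for the part that bears it (a point fixed in the world has none). Each returns a list of dicts, best first, with "confidence" (0 to 1); they miss things now and then, are a little off and sometimes report something else, mostly with a low value. They report only what shows in the picture. A call takes as long as a camera call. They do not tell look-alikes from the thing itself.
- manip.boxes_of(picture, thing): "box" ([left, top, width, height] in pixels, round what is visible of it).
The state is a dict: "t": time; "qpos": joint angles; "joint_vel": joint speeds; "tau": joint torques, N m; "tool_pos": TCP position; "tool_rot": TCP orientation; "contact_force": force on the tool from outside, world axes, zero at the start; "torque": the same for the moment, N m; "opening": finger opening in m; "finger_force": force on a finger pad.
Only numpy, scipy, OpenCV 4.12 (cv2) and the standard library are available. Lean on these libraries where they do the work, as an engineer would, in place of code of your own. Each camera call takes 0.05 s, during which the arm holds its last target. There are 200 camera calls.

### The job

Open the watch-case holder ready for the next watch: with the fingertips, push the upright tab of its sprung jaw all the way back to the end stop and let go, so that the jaw springs part of the way back and stays latched half open on its catch. Only push the tab, do not grip it, and leave the watch, case back, loupe and blower where they lie.

Things in the scene. Friction and masses are not known exactly. Their poses are not given: they have to be found in the camera images.
- holder: Fixed watch-case holder on a black mat (mat top 3 mm above the bench): grey base 200 x 72 x 12 mm, at its -x end a fixed jaw (inner face x = -74 mm, pegs to z = 42 mm), at its +x end a block (top z = 36 mm), between them two steel rods with springs. Origin: centre of the base's underside. x points along the rods from fixed jaw to end block, the way the sliding jaw opens; y left, z up.
- tab_face (a point): Point on the front face of the sliding jaw's upright aluminium tab, mid-width, 10 mm below its top; at x -26, y 0, z 62 mm in the holder's frame when the jaw is closed; moves with the jaw. Push this face along the holder's +x. Tab: 37 mm wide (y), 8 mm thick, from z = 34 to 72 mm, a rib behind it. White pegs at its foot reach z = 42 mm and 13 mm out in front of the face.
- jaw (a joint): Travel of the sliding jaw along the holder's +x (m): 0 closed, 0.030 resting on the catch, 0.044 end stop. Its spring pushes back with 3 N at 0 and 8 N at the stop; lifting the catch takes about 1.5 N more between 0.014 and 0.022. Let go before the catch drops (about 0.031) it returns to 0; let go at the stop it springs back to 0.030 and stays.
- catch (a joint): Angle (rad) of the sprung catch, a dark steel pawl 76 mm long hinged on the +y side of the holder: 0 = nose down (at rest, and when holding the jaw), about 0.15 while the 6 mm stop pin on the jaw's side passes under the nose. It works by itself; no need to touch it.
- watch: Bystander: steel wristwatch head without bracelet, 40 mm across, 11 mm high, lying dial up. Origin: centre of its underside.
- caseback: Bystander: round steel case back, 33 mm across, 5 mm high, lying on the mat. Origin: centre of its underside.
- loupe: Bystander: black eye loupe standing on its wide end, 34 mm across, 32 mm high. Origin: centre of its underside.
- blower: Bystander: terracotta rubber dust blower lying on the mat, 98 mm long, 56 mm thick, its nozzle along its +x. Origin: on the mat under it, 45 mm from its round end.
There are look-alikes about, which are no part of the job. There is more than one size of the holder; the job needs the middle-sized.

How it is judged:
On the way, in this order (a step that is already met when the one before it is completed fails the run):
1. the fingers push the jaw back to its end stop (value of joint jaw above 0.04 m and contact force between the fingers and jaw above 0.5 N).
2. the jaw, let go, has come back onto the catch (value of joint jaw between 0.027 and 0.033 m and value of joint catch below 0.06 rad and contact force between the fingers and jaw below 0.2 N), for 0.2 s.
At the end, for the whole second after the job is handed in: The sliding jaw rests on its catch at 30 mm of its 44 mm travel (within 3 mm) with the catch's nose down (under 0.06 rad), after the fingers pushed it to its end stop (beyond 40 mm) and let go; the watch, case back, loupe and blower are within 15 mm of where they lay (value of joint jaw between 0.027 and 0.033 m and velocity of joint jaw between -0.005 and 0.005 m/s and value of joint catch below 0.06 rad and distance of each of watch, caseback, loupe, blower from where it was at the start of the episode below 0.015 m); the robot touches nothing.
It fails at once if the tab is gripped (pressed on two opposite sides at once) ((contact force between the fingers and jaw_c0 above 1 N and contact force between the fingers and jaw_c3 above 1 N) or (contact force between the fingers and jaw_c1 above 1 N and contact force between the fingers and jaw_c2 above 1 N)).
It fails at once if the watch is lifted, carried or pushed away (more than 15 mm) (distance of watch from where it was at the start of the episode above 0.015 m).
It fails at once if the caseback is lifted, carried or pushed away (more than 15 mm) (distance of caseback from where it was at the start of the episode above 0.015 m).
It fails at once if the loupe is lifted, carried or pushed away (more than 15 mm) (distance of loupe from where it was at the start of the episode above 0.015 m).
It fails at once if the blower is lifted, carried or pushed away (more than 15 mm) (distance of blower from where it was at the start of the episode above 0.015 m).
It also fails if it takes over 32 s, if anything falls off the work surface, if the arm or the gripper's body presses on something with over 40 N, if the wrist force passes 120 N, or if a joint passes its speed limit or range.

## Working session

There is one attempt and no reset: what is moved stays moved. The work goes in short steps, Python scripts to look and compute and a tool call to move; the robot and the scene stay as the last step left them, time stands still between calls to the robot, and variables do not carry over. Pictures are saved under pics/ and viewed, at most 10 in all, crops included, and the job is handed in when it is done.

Besides the shell and the picture viewer there is one more tool, called after ">>>" as name(argument=value, ...) on one line, values as JSON. move_arm: Moves the arm, as the interface text tells. Its arguments: {"type":"object","properties":{"commands":{"type":"array"},"squeeze":{"type":"number"}},"required":["commands"]}

```bash
mkdir -p pics; python3 - <<'E'
from bench import manip
import cv2
for n in("scene","side"):
    p=manip.get_image(n); cv2.imwrite(f"pics/{n}0.png",p["image"][:,:,::-1])
    for t in("holder","tab_face","catch","watch","caseback","loupe","blower"):
        print(n,t,[([round(v) for v in b["box"]],round(b["confidence"],2)) for b in manip.boxes_of(p,t)])
    print({k:p[k] for k in p if k!="image"})
print(manip.state())
E
```

```text
scene holder [([110, 224, 132, 85], 0.9), ([269, 217, 99, 60], 0.83), ([388, 273, 75, 43], 0.79)]
scene tab_face [([294, 218, 25, 37], 0.89), ([140, 228, 42, 51], 0.8), ([412, 273, 16, 27], 0.65), ([310, 299, 12, 9], 0.31)]
scene catch [([319, 221, 35, 16], 0.54), ([428, 277, 21, 9], 0.54), ([177, 232, 47, 21], 0.51)]
scene watch [([265, 282, 27, 21], 0.89)]
scene caseback [([307, 295, 15, 14], 0.59)]
scene loupe [([305, 189, 14, 20], 0.57)]
scene blower [([345, 190, 45, 26], 0.74)]
{'fx': 572.2842294811333, 'fy': 572.2842294811333, 'cx': 313.3901476066616, 'cy': 243.8323563147992, 'rvec': array([ 2.14267944,  1.43738849, -0.48374012]), 'tvec': array([-0.25230078, -0.36458965,  1.48643143]), 'shot': 1}
side holder [([351, 197, 67, 49], 0.89), ([104, 335, 237, 145], 0.85), ([219, 234, 124, 88], 0.75), ([193, 251, 23, 28], 0.22)]
side tab_face [([172, 388, 77, 90], 0.8), ([248, 244, 48, 54], 0.76), ([364, 203, 34, 27], 0.68)]
side catch [([187, 346, 72, 53], 0.91), ([257, 233, 37, 25], 0.72), ([370, 196, 16, 16], 0.57)]
side watch [([314, 315, 35, 25], 0.87)]
side caseback [([354, 294,
[... 342 characters left out ...]
hot': 2}
{'t': 0.8, 'qpos': array([ 1.12886665e+00,  2.45076228e-01,  1.55777170e+00, -2.24631060e-05,
        1.33871903e+00, -1.74114674e-01]), 'joint_vel': array([-1.94669764e-03,  3.26850733e-05,  9.68220939e-04,  1.13023954e-03,
        7.20404998e-04,  9.90760034e-04]), 'tau': array([-1.25284634e-03, -4.15806413e+01, -3.14857042e+01,  6.85509830e-02,
        2.88483489e-02, -4.55676900e-05]), 'tool_pos': array([0.1720235 , 0.62684312, 0.22248571]), 'tool_rot': array([3.14157113e+00, 2.59823187e-05, 2.87378282e+00]), 'contact_force': array([0.65009684, 0.37171174, 0.32838392]), 'torque': array([ 0.00168828, -0.03679808, -0.0225644 ]), 'finger_force': 0.0, 'opening': 0.09360363660834324}
```

View pics/scene0.png

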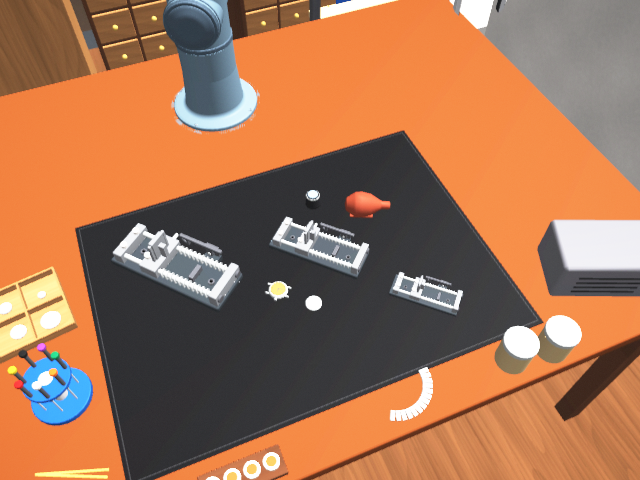

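View pics/side0.png

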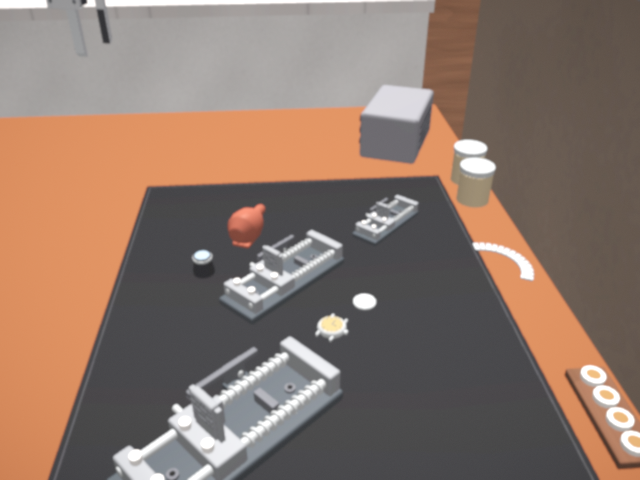

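The candidates are three holders: large at scene (175,265), middle at (319,246) and small (426,292). By size the middle one fits. I'll check that in a close crop and by its scale.

```bash
python3 - <<'E'
import cv2,numpy as np
a=cv2.imread("pics/scene0.png")[205:285,260:380]; b=cv2.imread("pics/side0.png")[220:320,210:360]
a=cv2.resize(a,(600,400),interpolation=cv2.INTER_CUBIC);b=cv2.resize(b,(750,500),interpolation=cv2.INTER_CUBIC)
cv2.imwrite("pics/ca.png",a);cv2.imwrite("pics/cb.png",b)
E
```

```text
(no output)
```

View pics/ca.png

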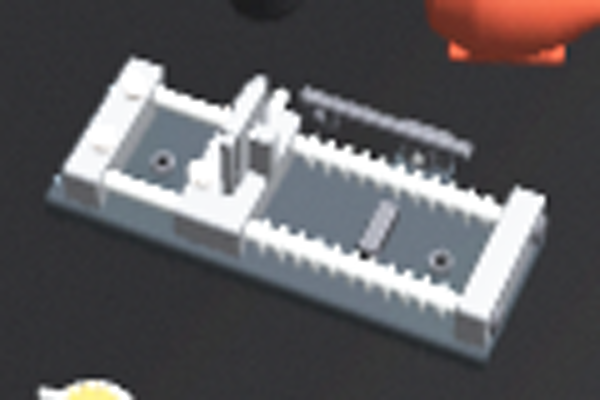

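View pics/cb.png

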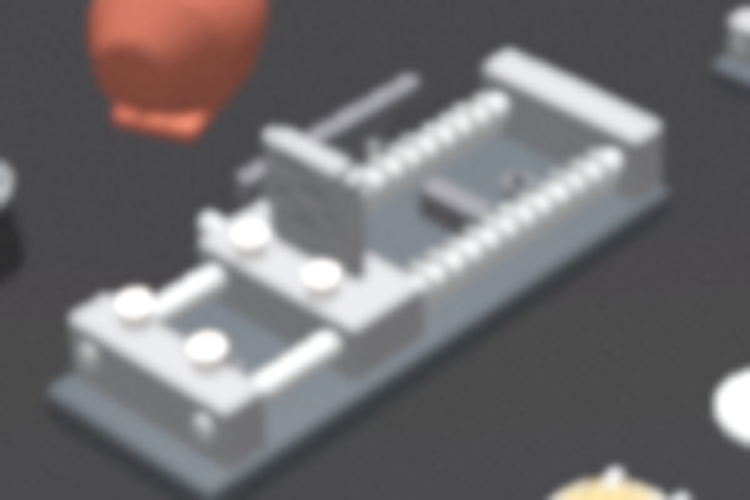

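```bash
cat > fit.py <<'E'
import numpy as np,cv2
from scipy.optimize import least_squares
from bench import manip
C={n:manip.get_image(n) for n in("scene","side")}
def proj(n,P): c=C[n];return cv2.projectPoints(np.array(P,float),c["rvec"],c["tvec"],np.array([[c["fx"],0,c["cx"]],[0,c["fy"],c["cy"]],[0,0,1]]),None)[0][:,0]
def w(p,P): c,s=np.cos(p[2]),np.sin(p[2]);P=np.array(P);return P@np.array([[c,s,0],[-s,c,0],[0,0,1]])+[p[0],p[1],.003]
E
python3 - <<'E'
from fit import *
obs={"scene":([(-.1,-.036,0),(.1,-.036,0),(-.026,.0185,.072),(-.026,-.0185,.072)],[(47,207),(488,362),(255,76),(221,138)],(260,205)),
"side":([(-.1,.036,.012),(-.1,-.036,0),(.1,-.036,.012),(-.026,.0185,.072),(-.026,-.0185,.072)],[(50,390),(211,496),(668,190),(265,133),(357,181)],(210,220))}
def r(p): return np.concatenate([(proj(n,w(p,o[0]))-(np.array(o[1])/5+o[2])).ravel() for n,o in obs.items()])
s=min((least_squares(r,[.5,0,y]) for y in(0,1.57,3.1,-1.57)),key=lambda s:s.cost)
print(s.x,np.round(s.fun.reshape(-1,2),1))
print("tab",w(s.x,[(-.026,0,.062),(.018,0,.062)]))
for n,q in(("watch",(278,291)),("caseback",(314,302)),("loupe",(312,205)),("blower",(365,212))):
    f=least_squares(lambda p:proj("scene",[[p[0],p[1],.005]])[0]-q,[.5,0]).x;print(n,f)
E
```

```text
[0.54037891 0.0673983  0.76785619] [[-0.   2. ]
 [ 0.4  3. ]
 [ 0.5 -0.8]
 [-0.2  0.1]
 [-1.6 -1.8]
 [ 1.   5.3]
 [ 1.4 -2.3]
 [-1.5 -1.8]
 [-1.7 -1.8]]
tab [[0.52167447 0.04933884 0.065     ]
 [0.55332813 0.079901   0.065     ]]
watch [ 0.60029052 -0.04739646]
caseback [0.65116139 0.00941474]
loupe [0.41878706 0.09907974]
blower [0.48226397 0.19920625]
```

```bash
python3 - <<'E'
from fit import *
obs={"scene":([(-.1,-.036,0),(.1,-.036,0),(-.026,.0185,.072),(-.026,-.0185,.072)],[(47,207),(488,362),(255,76),(221,138)],(260,205)),
"side":([(-.1,.036,.012),(-.1,-.036,.012),(.1,-.036,.012),(-.026,.0185,.072),(-.026,-.0185,.072)],[(50,390),(211,484),(668,190),(265,133),(357,181)],(210,220))}
for free in(0,1):
  def r(p): return np.concatenate([(proj(n,w(p,np.array(o[0])*(p[3] if free else 1)))-(np.array(o[1])/5+o[2])).ravel() for n,o in obs.items()])
  s=least_squares(r,[.54,.067,.77,1],loss="soft_l1")
  print(s.x,s.cost,np.round(s.fun.reshape(-1,2),1).tolist())
  sc=s.x[3] if free else 1
  print("tab",w(s.x,np.array([(-.026,0,.062),(.018,0,.062)])*sc))
E
```

```text
[0.54072857 0.06614928 0.77325055 1.        ] 11.853367499354666 [[-0.5, 2.6], [0.1, 3.2], [-0.0, -0.5], [-0.7, 0.5], [-1.3, -1.0], [1.0, 1.8], [1.5, -2.1], [-1.2, -1.3], [-1.3, -1.3]]
tab [[0.52212182 0.04798919 0.065     ]
 [0.55361016 0.07872165 0.065     ]]
[0.54003285 0.06598444 0.76409159 0.97274187] 7.878986673450587 [[0.7, 2.0], [-1.5, 2.4], [0.1, 0.2], [-0.5, 0.7], [-0.1, -1.7], [0.9, 0.6], [-0.2, -1.0], [-1.1, -0.3], [-1.9, -0.4]]
tab [[0.52177226 0.04848586 0.06331   ]
 [0.5526748  0.07809883 0.06331   ]]
```

The scale comes out close to 1, so this is the middle holder, at (0.541, 0.066) with yaw 0.77. Next I close the fingers and turn the tool x axis onto the holder's x.

>>> move_arm(commands=[0, 0, 0, 0, 0, 0.175, 1, 0, 0, 0, 0, 0, 0.175, 1, 0, 0, 0, 0, 0, 0.175, 1, 0, 0, 0, 0, 0, 0.175, 1, 0, 0, 0, 0, 0, 0.175, 1, 0, 0, 0, 0, 0, 0.175, 1, 0, 0, 0, 0, 0, 0.175, 1, 0, 0, 0, 0, 0, 0.175, 1, 0, 0, 0, 0, 0, 0.175, 1, 0, 0, 0, 0, 0, 0.175, 1], squeeze=5)

```text
t: 2.25
tool_pos: [0.172, 0.6268, 0.2225]
tool_rot: [-3.142, 0.0, 1.118]
contact_force: [0.8, 0.1, 0.0]
opening: 0.0009
finger_force: 0.0
```

>>> move_arm(commands=[0, 0, 0, 0, 0, 0.175, 1, 0, 0, 0, 0, 0, 0.175, 1, 0, 0, 0, 0, 0, 0, 1])

```text
t: 2.62
tool_pos: [0.172, 0.6268, 0.2225]
tool_rot: [3.142, 0.0, 0.776]
contact_force: [-0.8, -0.0, 0.6]
opening: 0.0007
finger_force: 0.0
```

>>> move_arm(commands=[-19, 55, 0, 0, 0, 0, 1, -19, 55, 0, 0, 0, 0, 1, -19, 55, 0, 0, 0, 0, 1, -19, 55, 0, 0, 0, 0, 1, -19, 55, 0, 0, 0, 0, 1, -19, 55, 0, 0, 0, 0, 1, -19, 55, 0, 0, 0, 0, 1, -19, 55, 0, 0, 0, 0, 1, -19, 55, 0, 0, 0, 0, 1, -19, 55, 0, 0, 0, 0, 1])

```text
t: 3.88
tool_pos: [0.4211, 0.0988, 0.2229]
tool_rot: [3.141, -0.001, 0.777]
contact_force: [1.2, 0.1, 0.2]
opening: 0.0004
finger_force: 0.0
```

>>> move_arm(commands=[0, 55, 0, 0, 0, 0, 1, 0, 53, 0, 0, 0, 0, 1, 0, 0, 40, 0, 0, 0, 1, 0, 0, 30, 0, 0, 0, 1, 0, 0, 20, 0, 0, 0, 1, 0, 0, 0, 0, 0, 0, 1, 0, 0, 0, 0, 0, 0, 1])

```text
t: 4.75
tool_pos: [0.4966, 0.0233, 0.1335]
tool_rot: [3.14, -0.001, 0.775]
contact_force: [0.5, 0.7, 0.2]
opening: 0.0006
finger_force: 0.0
```

```bash
python3 - <<'E'
from bench import manip
import cv2,numpy as np
print(manip.state()["tool_pos"],manip.state()["tool_rot"])
a=manip.get_image("scene")["image"][180:290,260:400,::-1]
b=manip.get_image("side")["image"][180:320,190:360,::-1]
cv2.imwrite("pics/m1.png",np.hstack([cv2.resize(a,(400,314)),cv2.resize(b,(381,314))]))
E
```

```text
[0.49661689 0.02333587 0.13354406] [ 3.14023872e+00 -9.66808555e-04  7.75098589e-01]
```

View pics/m1.png

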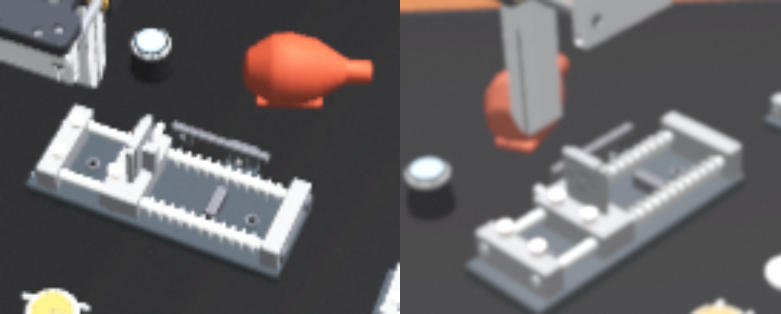

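```bash
python3 - <<'E'
from fit import *
T=[.4966,.0233,.1165]
for n in C: print(n,proj(n,[T,[T[0],T[1],.055],[.5221,.0480,.065],[0,0,0]]),C[n]["rvec"],C[n]["tvec"])
E
```

```text
scene [[290.34117976 207.68145387]
 [291.63915959 226.96077121]
 [307.34075045 229.40552872]
 [216.25296847 103.46334801]] [ 2.14267944  1.43738849 -0.48374012] [-0.25230078 -0.36458965  1.48643143]
side [[ 250.71759239  235.84139726]
 [ 253.56365181  272.37725609]
 [ 271.12588297  255.77143931]
 [-105.43190188  331.69395285]] [ 2.15816301 -0.08447153  0.04138451] [-0.58513797  0.12104856  0.83098212]
```

>>> move_arm(commands=[0, 0, 30, 0, 0, 0, 1, 0, 0, 20, 0, 0, 0, 1, 0, 0, 11, 0, 0, 0, 1, 0, 0, 0, 0, 0, 0, 1])

```text
t: 5.45
tool_pos: [0.4958, 0.0235, 0.0712]
tool_rot: [-3.141, 0.0, 0.774]
contact_force: [0.0, 0.8, -0.1]
opening: 0.0006
finger_force: 0.0
```

>>> move_arm(commands=[10, 0, 0, 0, 0, 0, 1, 8, 0, 0, 0, 0, 0, 1, 6, 0, 0, 0, 0, 0, 1, 4, 0, 0, 0, 0, 0, 1, 4, 0, 0, 0, 0, 0, 1, 4, 0, 0, 0, 0, 0, 1, 0, 0, 0, 0, 0, 0, 1])

```text
t: 6.32
tool_pos: [0.5218, 0.0486, 0.0715]
tool_rot: [3.141, 0.0, 0.774]
contact_force: [-1.2, -3.0, 2.9]
opening: 0.0009
finger_force: 1.9
```

>>> move_arm(commands=[6, 0, 0, 0, 0, 0, 1, 6, 0, 0, 0, 0, 0, 1, 6, 0, 0, 0, 0, 0, 1, 5, 0, 0, 0, 0, 0, 1, 4, 0, 0, 0, 0, 0, 1, 0, 0, 0, 0, 0, 0, 1])

```text
t: 7.08
tool_pos: [0.5407, 0.0668, 0.0713]
tool_rot: [3.141, 0.002, 0.774]
contact_force: [-4.0, -5.6, 3.4]
opening: 0.0006
finger_force: 3.4
```

```bash
python3 - <<'E'
from bench import manip
import cv2,numpy as np
print(manip.state()["tool_pos"],manip.state()["contact_force"])
a=manip.get_image("scene")["image"][180:290,260:400,::-1]
b=manip.get_image("side")["image"][180:320,190:360,::-1]
cv2.imwrite("pics/m2.png",np.hstack([cv2.resize(a,(400,314)),cv2.resize(b,(381,314))]))
E
```

```text
[0.54070419 0.0668059  0.07134087] [-4.0409264  -5.5509541   3.44218319]
```

View pics/m2.png

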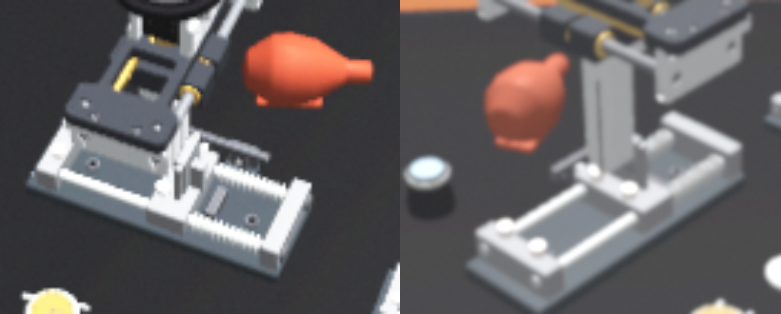

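The picture shows the jaw well back, with the fingers square on the tab at crop (185,165) and the bystanders where they were. I'll keep going to the end stop.

>>> move_arm(commands=[4, 0, 0, 0, 0, 0, 1, 4, 0, 0, 0, 0, 0, 1, 2, 0, 0, 0, 0, 0, 1, 0, 0, 0, 0, 0, 0, 1])

```text
t: 7.68
tool_pos: [0.5462, 0.072, 0.0714]
tool_rot: [-3.141, 0.008, 0.775]
contact_force: [-10.9, -11.6, 10.2]
opening: 0.0004
finger_force: 8.5
```

>>> move_arm(commands=[2, 0, 0, 0, 0, 0, 1, 2, 0, 0, 0, 0, 0, 1, 0, 0, 0, 0, 0, 0, 1])

```text
t: 8.05
tool_pos: [0.5466, 0.0725, 0.0714]
tool_rot: [-3.139, 0.017, 0.776]
contact_force: [-20.9, -23.8, 18.4]
opening: 0.0006
finger_force: 15.8
```

The force jumped to 32 N and the tool stopped advancing, which is the end stop. I back off and lift away.

>>> move_arm(commands=[-5, 0, 0, 0, 0, 0, 1, -8, 0, 0, 0, 0, 0, 1, -12, 0, 0, 0, 0, 0, 1, -15, 0, 0, 0, 0, 0, 1, 0, 0, 0, 0, 0, 0, 1, 0, 0, -40, 0, 0, 0, 1, 0, 0, -50, 0, 0, 0, 1, -40, 0, -30, 0, 0, 0, 1, -40, 0, -20, 0, 0, 0, 1, 0, 0, 0, 0, 0, 0, 1])

```text
t: 9.3
tool_pos: [0.4656, -0.0075, 0.2135]
tool_rot: [3.138, -0.003, 0.772]
contact_force: [1.2, -0.4, 0.2]
opening: 0.0004
finger_force: 0.0
```

```bash
python3 - <<'E'
from fit import *
s=manip.state();print(s["t"],s["tool_pos"],s["contact_force"])
for n in C:
    for t in("tab_face","watch","caseback","loupe","blower"):
        print(n,t,[([round(v) for v in b["box"]],round(b["confidence"],2)) for b in manip.boxes_of(C[n],t)])
    print([(proj(n,w([.5407,.0661,.773],[(-.026+j,0,.062)]))).round(1).tolist() for j in(0,.03,.044)])
a=C["scene"]["image"][180:290,260:400,::-1];b=C["side"]["image"][180:320,190:360,::-1]
cv2.imwrite("pics/m3.png",np.hstack([cv2.resize(a,(400,314)),cv2.resize(b,(381,314))]))
E
```

```text
9.4 [ 0.46546969 -0.00635349  0.21142434] [-0.24839737 -0.01017432 -1.30342475]
scene tab_face [([308, 224, 25, 38], 0.94), ([408, 274, 18, 27], 0.71), ([139, 231, 40, 44], 0.56)]
scene watch [([268, 283, 24, 20], 0.62)]
scene caseback [([309, 296, 11, 14], 0.6)]
scene loupe [([304, 190, 14, 18], 0.76)]
scene blower [([346, 191, 45, 26], 0.86)]
[[[307.3, 229.4]], [[321.0, 234.1]], [[327.4, 236.2]]]
side tab_face [([168, 387, 82, 93], 0.94), ([368, 202, 26, 27], 0.73), ([264, 238, 46, 49], 0.59)]
side watch []
side caseback [([353, 296, 23, 13], 0.53)]
side loupe [([194, 249, 22, 31], 0.75), ([254, 237, 41, 24], 0.31)]
side blower [([226, 204, 41, 42], 0.6), ([352, 296, 23, 17], 0.47)]
[[[271.1, 255.8]], [[285.6, 247.0]], [[292.1, 243.0]]]
```

View pics/m3.png

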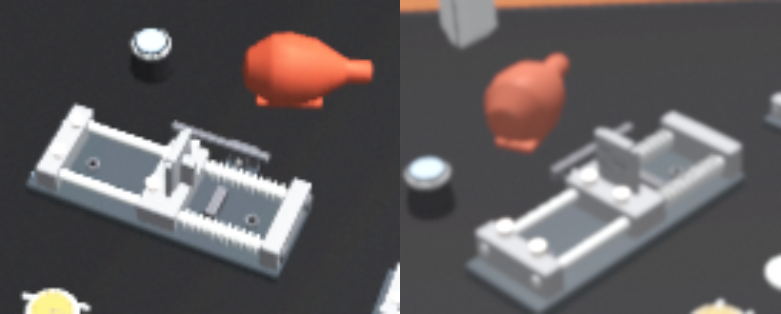

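The tab shifted by 14 px in both views (scene box 294→308, side box 248→264). The predicted shift for 30 mm is 14 px, so the jaw is latched. The bystanders haven't moved and the arm is clear.

```bash
python3 -c "
from bench import manip
print(manip.job_done())"
```

```text
the job is handed in; nothing more can be done
None
```

I pushed the middle-sized holder's jaw to its end stop and let go. In both camera views it sprang back to about 30 mm, where the catch holds it. The watch, case back, loupe and blower show no visible movement, and the job is handed in; no verdict was returned.

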